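# File the blue slide mailer under the holder's weighted arm

### The arm

A 6-joint arm with a two-finger parallel gripper is mounted at the origin on the work surface. World frame = base frame: x ahead of the robot, y to its left, z up, the work surface at z = 0. Lengths are in m, angles in rad, forces in N, time in s.
With the tool pointing down it reaches from about 0.35 to 0.975 m from the base axis. Payload 4.9 kg.
Tool frame: the origin (TCP) lies between the finger pads; the fingertips stand 14 mm ahead of it and the grasp point (between the pads) lies 5 mm behind it (manip.finger_overhang is the distance from the TCP to the fingertips, in m); z points along the fingers, y is the line along which they close (so a half turn about z gives the same grasp; the last joint's range is limited). The gripper opens to 85 mm and grips with 20 to 120 N. Pads are 22 mm wide; open, the fingers measure 114 mm over their backs; the gripper's body (76 mm by 85 mm) begins 54 mm behind the grasp point. The pads swing forward as they close: fully open they stand 13 mm farther back than shut.
Start: joints at [-1.435, 0.053, 1.613, -0, 1.476, -0.119], TCP at [0.158, -0.605, 0.245] pointing down, gripper open.
Joint ranges: [-3.01, 3.01], [-1.01, 2.22], [0.06, 2.58], [-1.02, 4.17], [0.09, 2.62], [-3.14, 3.14]. Speed limits (rad/s): [2.57, 2.57, 3.14, 3.14, 3.14, 3.14].

### API

Orientations are given as a unit quaternion [w, x, y, z].
In Python, from plant import manip, grab_frame gives the robot as it stands.
- The arm moves only by the tool servo_tool, never from a script. Its argument "deltas" is a list that holds one entry, the list of rows, each a list of 5 numbers: the opening in per cent of the stroke, from 0 (shut) to 100 (fully open), then the shift along the world's x, y, z in m, then the turn about the world's z in degrees. A call has exactly 8 rows; each row shifts and turns the commanded pose from where the row before left it; what a row does not reach is not made up. A row lasts 1/10 s, in which the tool goes at most 50 mm and 8.59 degrees, less where a joint would pass 70% of its speed; a pose out of reach is approached as far as the arm can. A call is refused whole if a number of a shift passes 0.05 or a number of a turn 8.59, either way. A call with a gripper value outside its range is refused whole. The fingers move at their own pace and stop on an object; the grip force is fixed at half the most. Time passes only in rows, so rows that do not move let the fingers close, or fill a call up. It gives the time, the measured TCP pose, the force, the opening and the grip force at its end, in the units of the state.
- manip.state(): the state, without advancing time (a new reading comes with each control period).
- grab_frame(name): name is "scene" or "top" or "wrist"; returns a dict with "pixels" (400x640x3 uint8, red, green, blue), "z_map" (400x640 float32, m along the optical axis (not along the pixel's ray), 0 where there is no reading), "fx", "fy", "cx", "cy" (pixels), "rvec" (rotation vector, rad) and "tvec" (3), from world to camera coordinates, as OpenCV has them; the wrist camera has in their place "T_tool_cam" (4x4, takes a point from camera to tool coordinates, whose origin is the TCP and whose axes are the flange's). Camera axes: x right, y down, z forward; pixel columns grow to the right and rows downward; lengths in m; the calibration is good to about 2 mm. A picture is of the moment at which its call begins: read the wrist's pose just before it.
- manip.job_done(): hands the job in; it is judged then, once.
The state is a dict: "time": time; "joint_pos": joint angles; "joint_vel": joint speeds; "joint_efforts": joint torques, N m; "tool_pos": TCP position; "tool_rot": TCP orientation; "contact_force": force on the tool from outside, world axes, zero at the start; "ft_torque": the same for the moment, N m; "gripper_width": opening from 0.0 (shut) to 1.0 (fully open); "grasp_force": force on a finger pad.
Only numpy, scipy, OpenCV 4.12 (cv2) and the standard library are available. Lean on these libraries where they do the work, as an engineer would, in place of code of your own. Each camera call takes 0.05 s, during which the arm holds its last target. There are 200 camera calls.

### The job

Take the blue slide mailer from the bench and tuck it label up under the weighted arm of the grey holder, on top of the two white mailers: slide it in from the holder's open end until it lies flat, squarely over the pile and up to the back stop, with the arm resting on it. The white pile must stay in place; the orange and green mailers are not wanted.

Things in the scene. Friction and masses are not known exactly. Their poses are not given: they have to be found in the camera images.
- mailer_blue: The blue one of three alike mailers (others orange, green) lying label up on the bench, 30 mm or more apart: a flat closed plastic box 100 mm long (x), 40 wide (y), 14 thick (z), about 60 g, white paper label on top. Origin: centre of its underside. Either end may lead.
- holder: Fixed grey holder. Origin on the bench under the pile's centre; x points from its open end (towards the robot) to the back stop (plate 60 mm wide, front face x = 51.5, top z = 48 mm). Base 70 mm wide, 8 thick. For x < 5 mm nothing stands beside the pile; behind that, low cheeks at y = +-26, top z = 26. Pile top at z = 36 mm. A mailer well home has its origin at x = 0, y = 0, z = 36.
- holder_arm (a joint): Arm angle, rad: 0 on the white pile, growing as it lifts; about 0.22 on a third mailer. In the holder's frame (mm): hinge along y at x = 80, z = 48; arm 32 wide, y = 0, rests on the pile at x = 16; its red lip slants up to a tip at x = -26, z = 60 (underside), so a mailer slid along the pile lifts it (1 to 4 N). Falls by its weight, 1 to 2 N. Raised by a third mailer its top is 95.
- mailer_white_top: The upper of the two white mailers piled in the holder, same size as the blue, lying along the holder's x and centred on its origin within 3 mm. Origin: centre of its underside (22 mm above the bench). Loose, held by the arm's weight, with the back stop behind it.
Mind the look-alikes: they are no part of the job. Leave any pink look-alike of the holder alone.

How it is judged:
By the outcome, as a careful person would: the job done as asked, in the order asked, and still so for the second after the job is handed in, with the robot touching nothing.
It also fails if it takes over 37 s, if anything falls off the work surface, if the arm or the gripper's body presses on something with over 40 N, if the wrist force passes 120 N, or if a joint passes its speed limit or range.

## Working session

There is one attempt and no reset: what is moved stays moved. The work goes in short steps, Python scripts to look and compute and a tool call to move; the robot and the scene stay as the last step left them, time stands still between calls to the robot, and variables do not carry over. Pictures are saved under pics/ and viewed, at most 10 in all, crops included, and the job is handed in when it is done.

Besides the shell and the picture viewer there is one more tool, called after "Emit:" as name(argument=value, ...), one argument or row to a line, values as JSON. servo_tool: Moves the arm, as the interface text tells. Its arguments: {"type":"object","properties":{"deltas":{"type":"array"}},"required":["deltas"]}

```bash
mkdir -p pics
cat > h.py <<'E'
import numpy as np, cv2
from plant import manip, grab_frame
def world(f,st=None):
    z=f["z_map"];v,u=np.indices(z.shape)
    P=np.stack([(u-f["cx"])/f["fx"]*z,(v-f["cy"])/f["fy"]*z,z],-1)
    if "rvec" in f:
        R,_=cv2.Rodrigues(np.array(f["rvec"],float)); return (P-np.array(f["tvec"]).ravel())@R
    from scipy.spatial.transform import Rotation as Ro
    q=st["tool_rot"];R=Ro.from_quat([q[1],q[2],q[3],q[0]]).as_matrix()
    T=np.array(f["T_tool_cam"]); return (P@T[:3,:3].T+T[:3,3])@R.T+np.array(st["tool_pos"])
def save(f,n,): cv2.imwrite("pics/"+n,f["pixels"][:,:,::-1])
E
python3 - <<'E'
from h import *
f=grab_frame("top");g=grab_frame("scene")
np.savez("top.npz",W=world(f),p=f["pixels"]);np.savez("scene.npz",W=world(g),p=g["pixels"])
cv2.imwrite("pics/a.png",cv2.resize(np.vstack([f["pixels"],g["pixels"]])[:,:,::-1],(480,600)))
save(f,"top.png");save(g,"scene.png")
s=manip.state();print(s["time"],s["tool_pos"],s["tool_rot"],s["gripper_width"])
E
```

```text
0.1 [ 0.15745721 -0.6042763   0.24415999] [-9.49051985e-04  9.91893773e-01  1.27066290e-01 -2.62112276e-05] 1.0012121614058398
```

View pics/top.png

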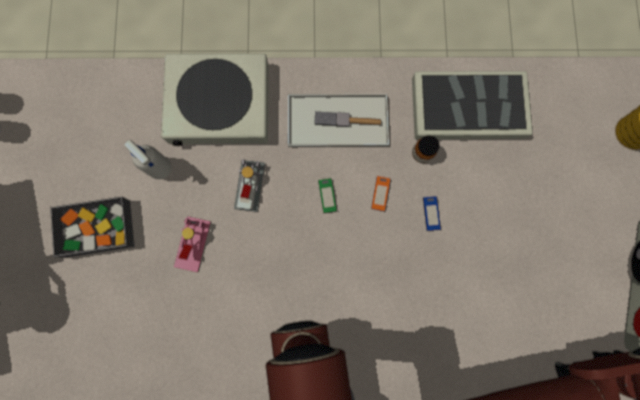

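View pics/scene.png

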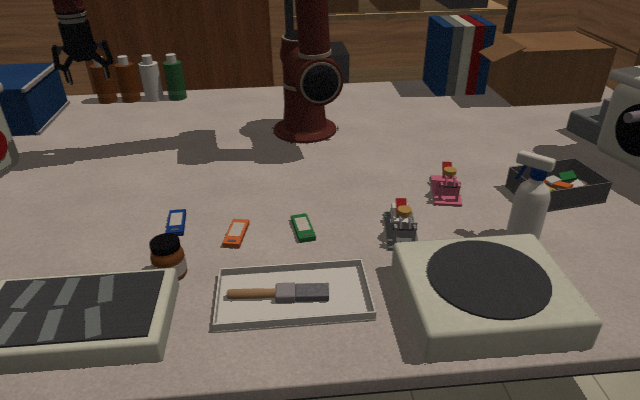

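The top view shows the blue mailer at (432,213), the grey holder at (249,186) with its red lip at (246,190), and the pink look-alike at (192,244). Orange is at (381,193) and green at (327,196).

Run:
```python
from h import *
d=np.load("top.npz");W=d["W"];p=d["p"].astype(int)
hsv=cv2.cvtColor(d["p"],cv2.COLOR_RGB2HSV).astype(int)
def rect(m,n):
    q=W[m];q=q[np.isfinite(q).all(1)]
    r=cv2.minAreaRect((q[:,:2]*1000).astype(np.float32))
    print(n,len(q),"c",np.round(r[0],1),"size",np.round(r[1],1),"ang",round(r[2],1),"z",np.round(np.percentile(q[:,2],[5,50,95])*1000,1)); print(np.round(cv2.boxPoints(r)))
v,u=np.indices(p.shape[:2])
b=lambda u0,v0,u1,v1:(u>u0)&(u<u1)&(v>v0)&(v<v1)
rect(b(415,190,450,238)&(W[...,2]>.008),"blue")
B=b(225,150,275,222)
rect(B&(W[...,2]>.005)&(W[...,2]<.2),"holder all")
red=(p[...,0]>120)&(p[...,1]<70)&B
rect(red,"lip")
h=B&(W[...,2]>.028)&(W[...,2]<.042); rect(h,"piletop")
cr=d["p"][145:265,165:285];cv2.imwrite("pics/c.png",cv2.resize(cr,(600,600),interpolation=cv2.INTER_CUBIC)[:,:,::-1])
```

```text
blue 473 c [ 435.6 -216.9] size [105.2 453.5] ang 36.3 z [ 9.8 14.3 18.9]
[[ 259.  -65.]
 [ 527. -431.]
 [ 612. -368.]
 [ 344.   -3.]]
holder all 1217 c [623.6 179.4] size [207.7 141.8] ang 1.2 z [ 5.8 33.  77.9]
[[518. 248.]
 [521. 106.]
 [729. 111.]
 [726. 253.]]Traceback (most recent call last):
  File "<stdin>", line 14, in <module>
  File "<stdin>", line 7, in rect
    return _quantile_unchecked(
        a, q, axis, out, overwrite_input, method, keepdims, weights)
    return _ureduce(a,
                    func=_quantile_ureduce_func,
    ...<5 lines>...
                    overwrite_input=overwrite_input,
                    method=method)
    r = func(a, **kwargs)
    result = _quantile(arr,
                       quantiles=q,
    ...<2 lines>...
                       out=out,
                       weights=wgt)
    slices_having_nans = np.isnan(arr[-1, ...])
                                  ~~~^^^^^^^^^
IndexError: index -1 is out of bounds for axis 0 with size 0
```

Run:
```python
from h import *
f=grab_frame("top");p=f["pixels"];W=world(f);v,u=np.indices(p.shape[:2])
hsv=cv2.cvtColor(p,cv2.COLOR_RGB2HSV).astype(int)
for n,box,hs in [("blue",(415,185,450,240),(105,130)),("lip",(232,175,258,205),None),("gold",(235,160,262,182),(15,35))]:
    m=(u>box[0])&(u<box[2])&(v>box[1])&(v<box[3])
    H=hsv[...,0]
    c=((H<8)|(H>172)) if hs is None else (H>hs[0])&(H<hs[1])
    m&=c&(hsv[...,1]>130)&(hsv[...,2]>50); q=W[m&(f["z_map"]>0)]
    print(n,m.sum(),np.round(np.median(q,0),4)); 
    c=cv2.minAreaRect(np.argwhere(m)[:,::-1].astype(np.float32));print(c)
    print(np.round([W[int(round(y)),int(round(x))] for x,y in cv2.boxPoints(c)],3))
cr=p[145:265,165:285];cv2.imwrite("pics/c.png",cv2.resize(cr,(600,600),interpolation=cv2.INTER_CUBIC)[:,:,::-1])
f=grab_frame("wrist");print(f["T_tool_cam"],f["fx"])
```

```text
blue 124 [ 0.5611 -0.3464  0.0137]
((431.4035949707031, 213.16494750976562), (31.82729721069336, 12.37940502166748), 83.41805267333984)
[[ 0.58  -0.328  0.009]
 [ 0.582 -0.365  0.014]
 [ 0.49  -0.369  0.014]
 [ 0.485 -0.334  0.012]]
lip 90 [0.5951 0.185  0.0547]
((245.8490753173828, 191.0282745361328), (7.1427483558654785, 12.225089073181152), 15.945395469665527)
[[0.579 0.197 0.065]
 [0.617 0.191 0.048]
 [0.612 0.172 0.041]
 [0.573 0.177 0.065]]
gold 86 [0.6447 0.1787 0.0795]
((247.0, 171.5), (9.0, 10.0), 90.0)
[[0.678 0.205 0.003]
 [0.661 0.166 0.07 ]
 [0.643 0.171 0.035]
 [0.647 0.202 0.02 ]]
[[ 2.31738960e-04 -9.61787810e-01 -2.73795825e-01  6.94269166e-02]
 [ 9.99999832e-01  7.73238832e-05  5.74770460e-04  7.45806117e-04]
 [-5.31636266e-04 -2.73795913e-01  9.61787667e-01 -1.28262955e-01]
 [ 0.00000000e+00  0.00000000e+00  0.00000000e+00  1.00000000e+00]] 339.4760706924385
```

View pics/c.png

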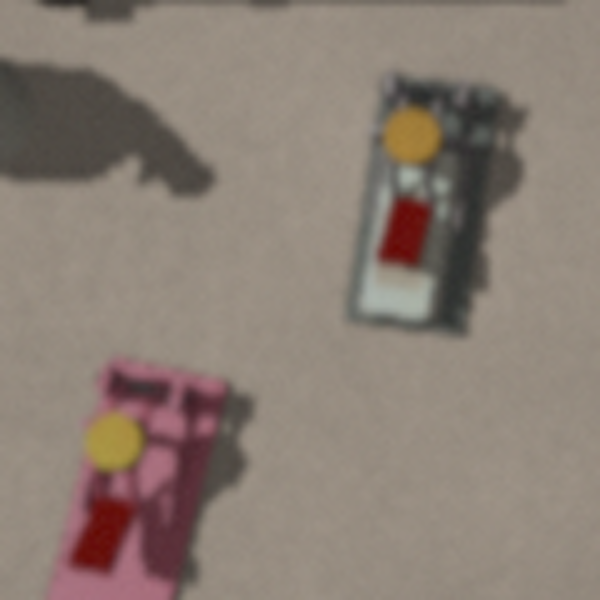

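The crop shows the grey holder with its open end towards the robot, its lip at (405,232) and the gold weight at (412,135) in crop pixels. Its axis has a yaw of about -8°. The pink twin is at the lower left. The blue mailer is at about (0.535,-0.347) with a yaw of about +6°. I'll approach it for a wrist view.

Emit:
servo_tool(
  deltas=[
    [[100,0.039,0.03,-0.005,-1],[100,0.039,0.03,-0.005,-1],[100,0.039,0.03,-0.005,-1],[100,0.039,0.03,-0.005,-1],[100,0.039,0.03,-0.005,-1],[100,0.039,0.03,-0.005,-1],[100,0.039,0.03,-0.005,-1],[100,0.039,0.03,-0.005,-1]],
  ],
)

```text
time: 1.0
tool_pos: [0.4708, -0.3632, 0.2051]
tool_rot: [0.0, 0.998, 0.057, 0.0]
contact_force: [0.8, -0.9, 0.1]
gripper_width: 1.0
grasp_force: 0.0
```

```bash
cat >> h.py <<'E'
def wristlook():
    for _ in range(2): # first call lets arm settle
        st=manip.state();f=grab_frame("wrist")
    return st,f
def yaw(st): q=st["tool_rot"];return np.degrees(2*np.arctan2(q[2],q[1]))
def onplane(f,st,uv,z):
    "rays through pixels met with plane at height z"
    from scipy.spatial.transform import Rotation as Ro
    q=st["tool_rot"];R=Ro.from_quat([q[1],q[2],q[3],q[0]]).as_matrix();T=np.array(f["T_tool_cam"])
    d=np.c_[(uv[:,0]-f["cx"])/f["fx"],(uv[:,1]-f["cy"])/f["fy"],np.ones(len(uv))]@T[:3,:3].T@R.T
    o=R@T[:3,3]+np.array(st["tool_pos"]); return o+d*((z-o[2])/d[:,2])[:,None]
E
python3 - <<'E'
from h import *
st,f=wristlook();print(st["time"],st["tool_pos"],yaw(st),manip.finger_overhang)
save(f,"w1.png");W=world(f,st);p=f["pixels"];hsv=cv2.cvtColor(p,cv2.COLOR_RGB2HSV).astype(int)
m=((hsv[...,0]>105)&(hsv[...,0]<130)&(hsv[...,1]>130)).astype(np.uint8)
n,l,s,c=cv2.connectedComponentsWithStats(m);k=1+np.argmax(s[1:,4]);print(s[k])
q=onplane(f,st,np.argwhere(l==k)[:,::-1].astype(float),.014)
r=cv2.minAreaRect((q[:,:2]*1000).astype(np.float32));print(r,"z",np.median(W[l==k][:,2]))
E
```

```text
1.05 [ 0.47533943 -0.35817178  0.20398548] 6.846233432094882 0.014
[ 297   59   47  112 2362]
((535.38916015625, -350.9686279296875), (97.66572570800781, 38.40847396850586), 4.0720648765563965) z 0.013668444351288889
```

View pics/w1.png

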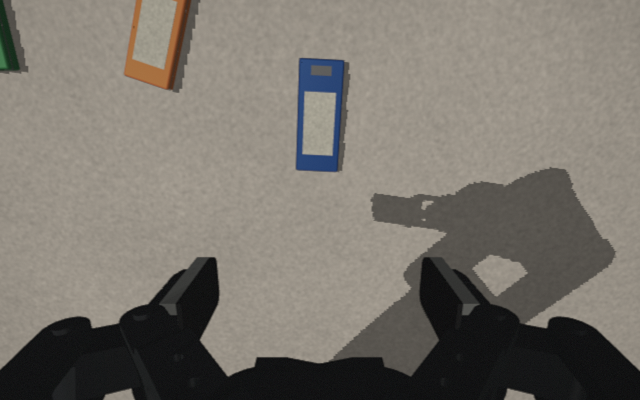

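The wrist view shows the blue mailer label up at (297–344, 59–171) with its neighbours well clear. Its measured size of 98x38 mm matches. Centre (0.535,-0.351), yaw 4.1°. I'll grip it 36 mm behind centre.

Emit:
servo_tool(
  deltas=[
    [[100,0.01,0.002,-0.035,-1],[100,0.0145,0.0025,-0.045,-1.8],[90,0,0,-0.045,0],[80,0,0,-0.03,0],[70,0,0,-0.02,0],[65,0,0,-0.01,0],[65,0,0,0,0],[65,0,0,0,0]],
  ],
)

```text
time: 1.9
tool_pos: [0.4945, -0.3611, 0.0215]
tool_rot: [0.001, 0.999, 0.033, 0.001]
contact_force: [0.1, -0.1, 0.3]
gripper_width: 0.65
grasp_force: 0.1
```

Run:
```python
from h import *
for i in range(3):
    st=manip.state();print(st["time"],st["tool_pos"],yaw(st),np.round(st["joint_vel"],3))
    f=grab_frame("wrist")
save(f,"w2.png")
W=world(f,st);p=f["pixels"];hsv=cv2.cvtColor(p,cv2.COLOR_RGB2HSV).astype(int)
m=((hsv[...,0]>105)&(hsv[...,0]<130)&(hsv[...,1]>130)).astype(np.uint8)
n,l,s,c=cv2.connectedComponentsWithStats(m);k=1+np.argmax(s[1:,4]);print(s[k])
for z in (.014,):
    q=onplane(f,st,np.argwhere((l==k))[:,::-1].astype(float),z)
    print(cv2.minAreaRect((q[:,:2]*1000).astype(np.float32)))
```

```text
1.9 [ 0.49445935 -0.3610895   0.02146689] 3.7825244421959314 [ 0.002 -0.015 -0.013  0.002 -0.001  0.   ]
1.95 [ 0.49482583 -0.36133488  0.02207353] 3.7864407963541136 [ 0.003 -0.007 -0.004  0.    -0.001  0.001]
2.0 [ 0.49497779 -0.36133752  0.02228156] 3.793866500927062 [ 0.002 -0.002 -0.    -0.    -0.     0.001]
[  244    47   104   238 12109]
((535.919677734375, -351.2903137207031), (97.80245971679688, 38.81521987915039), 4.582857608795166)
```

View pics/w2.png

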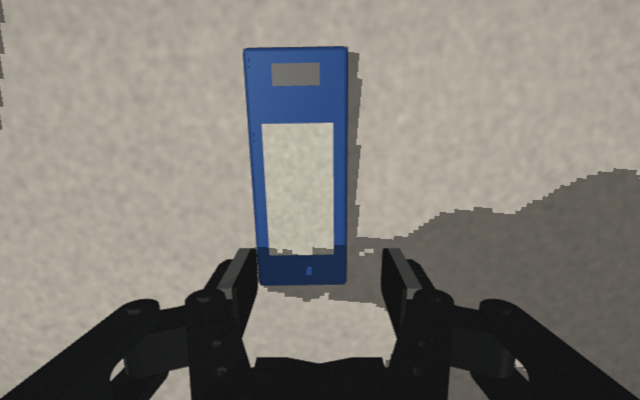

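The view shows the mailer at (244–348, 47–285), with the fingers 7 mm off centre to the right. I'll correct that, lower and close.

Emit:
servo_tool(
  deltas=[
    [[65,0.003,0.0075,0,0.6],[65,0.002,0,-0.003,0],[65,0,0,-0.0027,0],[40,0,0,0,0],[30,0,0,0,0],[20,0,0,0,0],[20,0,0,0,0],[20,0,0,0,0]],
  ],
)

```text
time: 2.85
tool_pos: [0.499, -0.3528, 0.0145]
tool_rot: [-0.0, 0.999, 0.038, -0.0]
contact_force: [1.0, -1.1, -1.3]
gripper_width: 0.446
grasp_force: 62.1
```

Emit:
servo_tool(
  deltas=[
    [[10,0,0,0,0],[0,0,0,0.01,0],[0,0,0,0.03,0],[0,0,0,0.03,0],[0,0,0,0.03,0],[0,0,0,0.03,0],[0,0,0,0.02,0],[0,0,0,0,0]],
  ],
)

```text
time: 3.65
tool_pos: [0.5008, -0.3544, 0.1697]
tool_rot: [0.003, 0.999, 0.038, 0.003]
contact_force: [0.4, -0.2, -0.0]
gripper_width: 0.453
grasp_force: 62.0
```

Emit:
servo_tool(
  deltas=[
    [[0,0.007,0.025,0.006,-1.5],[0,0.008,0.045,0.006,-1.5],[0,0.008,0.045,0.006,-1.5],[0,0.008,0.045,0.006,-1.5],[0,0.008,0.045,0.006,-1.5],[0,0.007,0.045,0,-1.5],[0,0.007,0.045,0,-1.5],[0,0.007,0.045,0,-1.5]],
  ],
)

```text
time: 4.45
tool_pos: [0.5582, -0.0109, 0.1931]
tool_rot: [-0.0, 0.998, -0.067, -0.001]
contact_force: [0.1, 0.0, -0.7]
gripper_width: 0.448
grasp_force: 61.9
```

Emit:
servo_tool(
  deltas=[
    [[0,0,0.045,0,0],[0,0,0.03,0,0],[0,0,0.015,0,0],[0,0,0.005,0,0],[0,0,0,0,0],[0,0,0,0,0],[0,0,0,0,0],[0,0,0,0,0]],
  ],
)

```text
time: 5.25
tool_pos: [0.5592, 0.0811, 0.1946]
tool_rot: [0.0, 0.998, -0.067, 0.0]
contact_force: [-0.8, -0.2, -0.8]
gripper_width: 0.453
grasp_force: 62.0
```

Run:
```python
from h import *
st,f=wristlook();print(st["time"],st["tool_pos"],yaw(st))
save(f,"w3.png");np.savez("w3.npz",W=world(f,st),p=f["pixels"],z=f["z_map"])
```

```text
5.3 [0.55915515 0.08132035 0.19465519] -7.679032325757343
```

View pics/w3.png

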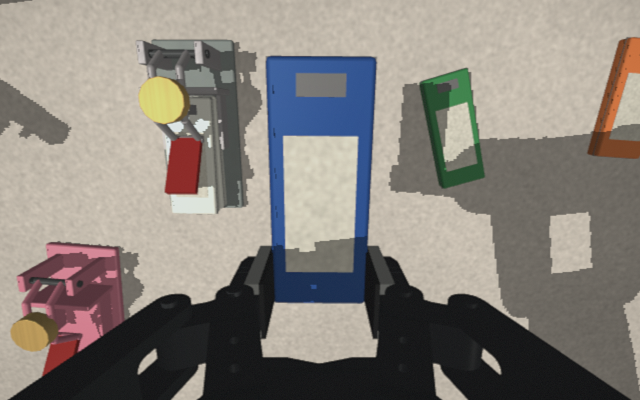

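The wrist view shows the grey holder at (137–247, 38–214): red lip at (183,166), the white pile's front edge at row ~212, base to the right. The held blue mailer is at (267–376, 56–303), with green and pink clear of it.

Run:
```python
from h import *
d=np.load("w3.npz");W=d["W"];p=d["p"];z=d["z"];v,u=np.indices(z.shape)
hsv=cv2.cvtColor(p,cv2.COLOR_RGB2HSV).astype(int)
B=(u>130)&(u<258)&(v>30)&(v<225)&(z>0)
def rect(m,n):
    m=cv2.morphologyEx(m.astype(np.uint8),cv2.MORPH_OPEN,np.ones((2,2)))>0
    q=W[m];r=cv2.minAreaRect((q[:,:2]*1000).astype(np.float32));print(n,m.sum(),[np.round(x,1) for x in r],"z",np.round(np.median(q[:,2]),4));print(np.round(cv2.boxPoints(r),1).tolist())
hh=B&(W[...,2]>.003)&(W[...,2]<.013);rect(hh,"base")
pile=B&(abs(W[...,2]-.036)<.005)&(hsv[...,1]<40)&(v>150);rect(pile,"pile")
red=B&(hsv[...,1]>150)&((hsv[...,0]<8)|(hsv[...,0]>172))&(W[...,2]>.03);rect(red,"lip")
rect(B&(abs(W[...,2]-.048)<.004)&(v<80),"stop")
# blue in hand
b=(u>255)&(u<385)&(v>40)&(v<310)&(hsv[...,0]>105)&(hsv[...,0]<130)&(hsv[...,1]>130)&(z>0);rect(b,"blue")
q=W[b]; A=np.c_[q[:,:2]-q[:,:2].mean(0),np.ones(len(q))];print("plane",np.linalg.lstsq(A,q[:,2],rcond=None)[0])
# straight edges of the base: right side, pile sides
e=hh&(u>215)
pts=np.array([W[r,np.where(e[r])[0].max()][:2]*1000 for r in range(60,205) if e[r].any()]).astype(np.float32)
l=cv2.fitLine(pts,cv2.DIST_HUBER,0,.01,.01).ravel();print("base right edge",l,np.degrees(np.arctan2(l[1],l[0])))
```

```text
base 4024 [array([632.8, 169.6]), array([144.2, 133.9]), np.float64(44.4)] z 0.0076
[[534.4000244140625, 166.89999389648438], [628.0999755859375, 71.30000305175781], [731.0999755859375, 172.3000030517578], [637.4000244140625, 267.8999938964844]]
pile 1548 [array([600.2, 160.5]), array([ 64.8, 175.3]), np.float64(37.7)] z 0.0355
[[520.9000244140625, 210.10000610351562], [628.0999755859375, 71.30000305175781], [679.4000244140625, 111.0], [572.2000122070312, 249.6999969482422]]
lip 1639 [array([600.7, 134.5]), array([ 43.2, 130.7]), np.float64(5.2)] z 0.0542
[[573.2999877929688, 197.60000610351562], [585.0999755859375, 67.4000015258789], [628.0999755859375, 71.30000305175781], [616.2999877929688, 201.5]]
stop 417 [array([679.3, 170.9]), array([45. , 14.9]), np.float64(81.4)] z 0.0501
[[668.5999755859375, 149.8000030517578], [683.2999877929688, 147.5], [690.0, 192.0], [675.2999877929688, 194.1999969482422]]
blue 13003 [array([543.5,  67.1]), array([ 69.5, 240.3]), np.float64(81.8)] z 0.1938
[[419.6000061035156, 49.79999923706055], [657.5, 15.600000381469727], [667.4000244140625, 84.5], [429.5, 118.5999984741211]]
plane [-0.00071174 -0.00074843  0.19380091]
base right edge [ 9.9061131e-01 -1.3670848e-01  6.1399298e+02  1.4829504e+02] -7.857424
```

Run:
```python
from h import *
d=np.load("w3.npz");W=d["W"];p=d["p"];z=d["z"];v,u=np.indices(z.shape)
hsv=cv2.cvtColor(p,cv2.COLOR_RGB2HSV).astype(int)
B=(u>130)&(u<258)&(v>30)&(v<225)&(z>0)
a=np.radians(-7.86);e=np.array([[np.cos(a),np.sin(a)],[-np.sin(a),np.cos(a)]])
L=(W[...,:2]@e.T)*1000  # along, left
def ext(m,n):
    q=L[m];print(n,len(q),"along",np.round(np.percentile(q[:,0],[.5,2,50,98,99.5]),1),"left",np.round(np.percentile(q[:,1],[.5,2,50,98,99.5]),1))
h=W[...,2]
ext(B&(h>.003)&(h<.013),"base")
pile=B&(abs(h-.036)<.004)&(hsv[...,1]<40)&(v>150);ext(pile,"pile")
ext(pile&(v>198),"pile front")
red=B&(hsv[...,1]>150)&((hsv[...,0]<8)|(hsv[...,0]>172))&(h>.03);ext(red,"lip")
s=B&(abs(h-.048)<.004)&(v<80);ext(s,"stop")
for m,n in((red,"lip"),):
    q=L[m];l=cv2.minAreaRect(q.astype(np.float32));print(n,l)
b=(u>255)&(u<385)&(v>40)&(v<310)&(hsv[...,0]>105)&(hsv[...,0]<130)&(hsv[...,1]>130)&(z>0)&(h>.18);ext(b,"blue");print(cv2.minAreaRect(L[b].astype(np.float32)))
q=W[b];A=np.c_[(L[b]-L[b].mean(0))/1000,np.ones(len(q))];print("plane",np.linalg.lstsq(A,q[:,2],rcond=None)[0])
print("tcp",e@np.array([559.15,81.3]))
```

```text
base 4102 along [518.7 522.1 630.7 665.5 666. ] left [230.7 230.9 241.  295.8 299.5]
pile 1532 along [520.2 520.6 535.5 573.9 575.5] left [246.7 247.2 256.8 285.8 286.7]
pile front 684 along [519.5 520.3 527.1 533.6 533.8] left [247.5 247.8 266.5 286.1 286.9]
lip 1640 along [547.1 547.8 565.9 585.4 586.8] left [253.5 253.7 264.5 276.1 276.6]
stop 440 along [641.9 642.  649.9 656.8 657.5] left [239.7 239.9 265.1 284.5 287.4]
lip ((566.81298828125, 265.38134765625), (24.092529296875, 40.2264404296875), 89.80428314208984)
blue 13012 along [531.7 532.7 603.9 628.4 629.1] left [136.8 137.2 156.2 175.  175.4]
((580.0379028320312, 155.7926025390625), (39.781551361083984, 98.68109130859375), 89.84080505371094)
plane [-0.00060271 -0.00083873  0.19380091]
tcp [542.77886486 157.00164444]
```

Emit:
servo_tool(
  deltas=[
    [[0,-0.0132,0.0157,-0.008,0.15],[0,-0.0132,0.0157,-0.008,0],[0,-0.0132,0.0157,-0.008,0],[0,-0.0132,0.0157,-0.008,0],[0,-0.0132,0.0157,-0.008,0],[0,-0.0132,0.0157,-0.008,0],[0,-0.0132,0.0157,-0.008,0],[0,-0.0132,0.0157,-0.008,0]],
  ],
)

```text
time: 6.15
tool_pos: [0.453, 0.2081, 0.1305]
tool_rot: [-0.0, 0.998, -0.065, 0.0]
contact_force: [0.0, 0.6, -0.4]
gripper_width: 0.453
grasp_force: 62.0
```

Emit:
servo_tool(
  deltas=[
    [[0,0,0,-0.02,0],[0,0,0,-0.02,0],[0,0,0,-0.015,0],[0,0,0,-0.01,0],[0,0,0,-0.007,0],[0,0,0,-0.005,0],[0,0,0,0,0],[0,0,0,0,0]],
  ],
)

```text
time: 6.95
tool_pos: [0.454, 0.2079, 0.0542]
tool_rot: [-0.0, 0.998, -0.065, 0.0]
contact_force: [-0.6, 0.1, -0.2]
gripper_width: 0.449
grasp_force: 62.0
```

Run:
```python
from h import *
for i in range(2):
    st=manip.state();print(st["time"],st["tool_pos"],yaw(st),st["contact_force"]);f=grab_frame("wrist")
W=world(f,st);p=f["pixels"];z=f["z_map"];v,u=np.indices(z.shape)
hsv=cv2.cvtColor(p,cv2.COLOR_RGB2HSV).astype(int)
a=np.radians(-7.86);e=np.array([[np.cos(a),np.sin(a)],[-np.sin(a),np.cos(a)]]);L=(W[...,:2]@e.T)*1000;h=W[...,2]
b=(u>255)&(u<385)&(v>30)&(v<310)&(hsv[...,0]>105)&(hsv[...,0]<130)&(hsv[...,1]>130)&(z>0)
print(cv2.minAreaRect(L[b].astype(np.float32)),np.median(h[b]),"tcp",e@np.array(st["tool_pos"])[:2]*1000)
g=grab_frame("top");m=cv2.resize(g["pixels"][140:230,200:300],(400,360),interpolation=cv2.INTER_CUBIC)
cv2.imwrite("pics/w4.png",np.vstack([p[:200],cv2.copyMakeBorder(m,0,0,0,240,0)])[:,:,::-1])
```

```text
6.95 [0.45395958 0.20788155 0.05416218] -7.458250589897297 [-0.58970631  0.10670424 -0.16765682]
7.0 [0.4540191  0.20790355 0.05429036] -7.457062456555806 [ 0.19176511 -0.40715527 -1.21198639]
((458.6165771484375, 267.18145751953125), (98.61673736572266, 39.987667083740234), 0.414801687002182) 0.05349325834799838 tcp [421.32224025 268.0388072 ]
```

View pics/w4.png

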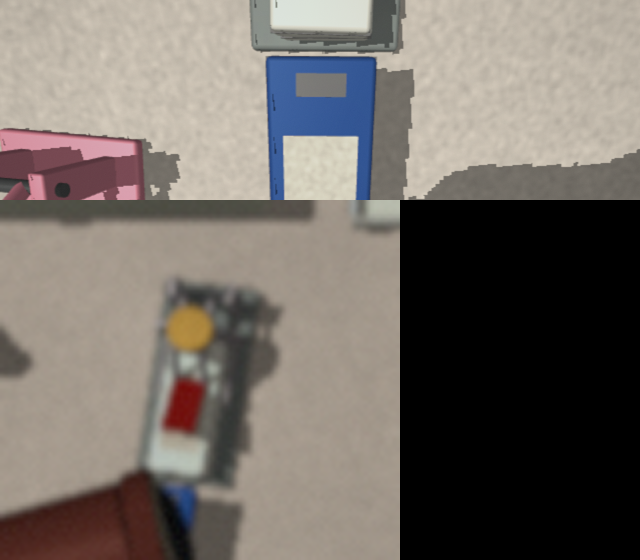

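The blue mailer's front is at (267–376, 57), in line with the pile (270–372) and about 12 mm short of it. It is gripped squarely. I'll lower it slightly and start the slide.

Emit:
servo_tool(
  deltas=[
    [[0,0,-0.0015,-0.0015,0],[0,0.008,-0.0011,0,0],[0,0.008,-0.0011,0,0],[0,0.008,-0.0011,0,0],[0,0.008,-0.0011,0,0],[0,0.008,-0.0011,0,0],[0,0,0,0,0],[0,0,0,0,0]],
  ],
)

```text
time: 7.9
tool_pos: [0.4935, 0.2007, 0.052]
tool_rot: [0.0, 0.998, -0.065, -0.0]
contact_force: [-0.2, -0.6, -0.5]
gripper_width: 0.453
grasp_force: 62.0
```

```bash
cat > chk.py <<'E'
from h import *
import sys
st=manip.state();f=grab_frame("wrist")
W=world(f,st);p=f["pixels"];z=f["z_map"];v,u=np.indices(z.shape)
hsv=cv2.cvtColor(p,cv2.COLOR_RGB2HSV).astype(int)
a=np.radians(-7.86);e=np.array([[np.cos(a),np.sin(a)],[-np.sin(a),np.cos(a)]]);L=(W[...,:2]@e.T)*1000;h=W[...,2]*1000
b=(u>255)&(u<385)&(v>30)&(v<310)&(hsv[...,0]>105)&(hsv[...,0]<130)&(hsv[...,1]>130)&(z>0)
print(st["time"],np.round(cv2.boxPoints(cv2.minAreaRect(L[b].astype(np.float32))),1).tolist(),"ztop",np.median(h[b]),"tcp",e@np.array(st["tool_pos"])[:2]*1000,st["tool_pos"][2],yaw(st),st["contact_force"])
q=np.c_[L[b]-L[b].mean(0),np.ones(b.sum())];print("slope",np.linalg.lstsq(q,h[b],rcond=None)[0])
B=(z>0)&(u>200)&(u<420)&(v<200)
for n,m in (("base",B&(abs(h-8)<3)),("pile",B&(abs(h-36)<3)&(hsv[...,1]<40)),("lip",B&(hsv[...,1]>150)&((hsv[...,0]<8)|(hsv[...,0]>172)))):
    if m.sum()>50: print(n,m.sum(),np.round(np.percentile(L[m],[1,99],axis=0),1).tolist(),"z",np.round(np.percentile(h[m],[1,99]),1))
if len(sys.argv)>1: save(f,sys.argv[1])
E
python3 chk.py w5.png
```

```text
7.9 [[449.1000061035156, 285.0], [449.29998779296875, 245.10000610351562], [548.0999755859375, 245.6999969482422], [547.9000244140625, 285.5]] ztop 51.08403855742671 tcp [461.45094204 266.32018732] 0.05195675271676165 -7.4685643604962895 [-0.22230804 -0.58501011 -0.46385484]
slope [-9.88299098e-04  5.48582452e-04  5.10766782e+01]
base 5361 [[517.9, 231.2], [576.7, 300.3]] z [5.8 9.3]
pile 1443 [[550.3, 247.1], [569.8, 286.7]] z [33.5 37.3]
lip 4697 [[544.7, 254.0], [564.5, 277.0]] z [54.5 65.7]
```

View pics/w5.png

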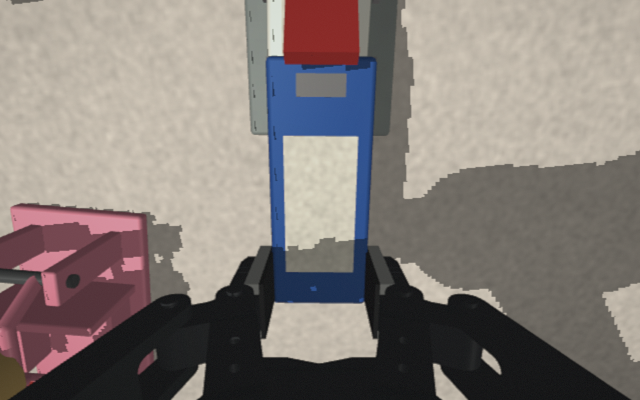

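The blue mailer's front is just entering under the red lip at (285–360, 55), centred on the base. I'll keep sliding.

Emit:
servo_tool(
  deltas=[
    [[0,0.008,-0.0008,0,-0.3],[0,0.008,-0.001,0,0],[0,0.008,-0.0011,0,0],[0,0.008,-0.0011,0,0],[0,0.008,-0.0011,0,0],[0,0.008,-0.0011,0,0],[0,0.006,-0.0008,0,0],[0,0.006,-0.0008,0,0]],
  ],
)

```text
time: 8.75
tool_pos: [0.5544, 0.1929, 0.0523]
tool_rot: [-0.0, 0.998, -0.068, 0.0]
contact_force: [-0.0, 0.1, -1.5]
gripper_width: 0.45
grasp_force: 61.9
```

```bash
python3 chk.py w6.png
```

```text
8.75 [[510.6000061035156, 285.5], [510.70001220703125, 245.6999969482422], [609.4000244140625, 245.89999389648438], [609.2999877929688, 285.70001220703125]] ztop 51.385192713083235 tcp [522.83171406 266.8883649 ] 0.05233959553718405 -7.758514730137939 [-0.02212792  0.10969195 -1.54017234]
slope [-2.94862903e-03  1.20452105e-03  5.13587116e+01]
base 4479 [[545.8, 231.0], [638.4, 300.5]] z [5.6 9.1]
pile 511 [[611.6, 237.1], [621.7, 294.5]] z [33.2 38.9]
lip 5504 [[564.9, 253.9], [587.3, 277.0]] z [56.7 79.7]
```

View pics/w6.png

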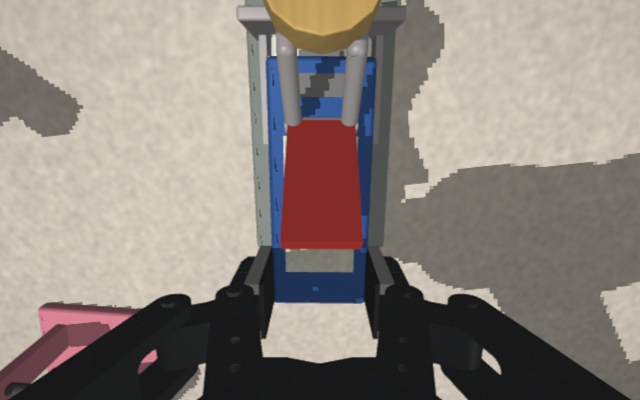

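The arm now rides on the blue mailer: red lip at (282–363, 120–248), mailer centred. About 10 mm remains to the back stop.

Emit:
servo_tool(
  deltas=[
    [[0,0.004,-0.0006,-0.0005,0],[0,0.002,-0.0003,0,0],[0,0.002,-0.0003,0,0],[0,0.001,-0.0001,0,0],[0,0,0,0,0],[0,0,0,0,0],[0,0,0,0,0],[0,0,0,0,0]],
  ],
)

```text
time: 9.6
tool_pos: [0.5625, 0.1917, 0.0517]
tool_rot: [-0.0, 0.998, -0.068, 0.0]
contact_force: [-0.1, -0.2, -1.3]
gripper_width: 0.447
grasp_force: 61.9
```

Emit:
servo_tool(
  deltas=[
    [[0,0.001,-0.0001,0,0],[0,0,0,0,0],[0,0,0,0,0],[0,0,0,0,0],[0,0,0,0,0],[0,0,0,0,0],[0,0,0,0,0],[0,0,0,0,0]],
  ],
)

```text
time: 10.4
tool_pos: [0.5634, 0.1916, 0.0516]
tool_rot: [-0.0, 0.998, -0.068, -0.0]
contact_force: [-1.7, -0.5, -1.5]
gripper_width: 0.449
grasp_force: 61.9
```

```bash
python3 chk.py
```

```text
10.4 [[519.5, 245.8000030517578], [618.2000122070312, 245.60000610351562], [618.2999877929688, 285.3999938964844], [519.5999755859375, 285.70001220703125]] ztop 50.57042884039134 tcp [531.85706786 266.8551499 ] 0.051555525546411046 -7.751833173994937 [-1.69922774 -0.49064432 -1.46199003]
slope [-3.58994703e-03  1.14431203e-03  5.05602569e+01]
base 4472 [[554.8, 231.0], [647.1, 300.5]] z [5.7 9.2]
pile 108 [[621.2, 236.9], [621.6, 294.6]] z [33.2 39. ]
lip 3427 [[571.8, 254.0], [587.1, 276.9]] z [56.  71.4]
```

Emit:
servo_tool(
  deltas=[
    [[0,0.001,-0.0001,0,0],[0,0.0005,0,0,0],[0,0,0,0,0],[0,0,0,0,0],[0,0,0,0,0],[0,0,0,0,0],[0,0,0,0,0],[0,0,0,0,0]],
  ],
)

```text
time: 11.25
tool_pos: [0.5651, 0.1915, 0.0517]
tool_rot: [-0.0, 0.998, -0.068, 0.0]
contact_force: [1.0, -0.3, -2.7]
gripper_width: 0.447
grasp_force: 61.9
```

Within about 1 mm of the stop with no contact force. I'll release, then rise.

Emit:
servo_tool(
  deltas=[
    [[0,0,0,-0.0005,0],[50,0,0,0,0],[60,0,0,0,0],[70,0,0,0,0],[75,0,0,0,0],[75,0,0,0,0],[75,0,0,0,0],[75,0,0,0,0]],
  ],
)

```text
time: 12.05
tool_pos: [0.5649, 0.1915, 0.0512]
tool_rot: [-0.0, 0.998, -0.068, 0.0]
contact_force: [0.4, 0.2, 0.4]
gripper_width: 0.748
grasp_force: 0.0
```

```bash
python3 chk.py
```

```text
12.05 [[521.5, 246.39999389648438], [619.2000122070312, 245.8000030517578], [619.4000244140625, 285.3999938964844], [521.7999877929688, 286.0]] ztop 49.64689216292067 tcp [533.44929174 266.98658988] 0.05115257486645926 -7.750516367525425 [0.42954982 0.16082882 0.44495702]
slope [-2.55368040e-04  2.22386839e-03  4.96366332e+01]
base 4551 [[556.6, 231.0], [648.6, 300.5]] z [5.8 9.2]
pile 88 [[621.2, 236.8], [642.0, 294.6]] z [33.2 38.9]
lip 3096 [[572.8, 254.0], [587.2, 276.9]] z [54.9 69. ]
```

Released: flat, centred and square. I'll rise clear and take a final look.

Emit:
servo_tool(
  deltas=[
    [[85,0,0,0.01,0],[85,0,0,0.02,0],[85,0,0,0.03,0],[85,-0.005,0,0.035,0],[85,-0.02,0,0.03,0],[85,-0.02,0,0.02,0],[85,0,0,0,0],[85,0,0,0,0]],
  ],
)

```text
time: 12.9
tool_pos: [0.5202, 0.1916, 0.1968]
tool_rot: [-0.0, 0.998, -0.067, 0.001]
contact_force: [0.7, 0.5, -0.3]
gripper_width: 0.848
grasp_force: 0.0
```

```bash
python3 chk.py w7.png
python3 - <<'E'
from h import *
a=cv2.imread("pics/w7.png");g=grab_frame("scene")["pixels"][170:270,330:490,::-1]
cv2.imwrite("pics/w8.png",np.vstack([a[:200],cv2.resize(g,(640,400),interpolation=cv2.INTER_CUBIC)]))
E
```

```text
12.9 [[521.2000122070312, 246.1999969482422], [612.5, 246.10000610351562], [612.5, 285.29998779296875], [521.2999877929688, 285.5]] ztop 49.58764165148202 tcp [489.14710026 260.9096027 ] 0.19684887800710213 -7.736397335520087 [ 0.7485389   0.47366443 -0.3257279 ]
slope [-6.03153390e-04  4.28540380e-03  4.95771553e+01]
base 3206 [[473.5, 231.2], [643.4, 365.0]] z [5.6 9.5]
lip 1678 [[550.3, 254.1], [586.3, 276.6]] z [55.8 87. ]
```

View pics/w8.png

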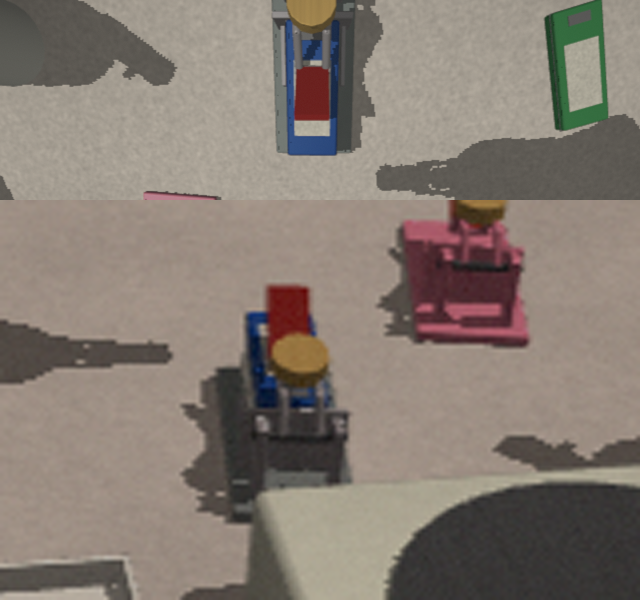

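The blue mailer lies flat in the grey holder, at (287–340, 20–155) in the wrist view. It sits squarely over the pile with the arm resting on it, and the gripper is clear. Handing in.

```bash
python3 -c "
from plant import manip
print(manip.job_done())"
```

```text
the job is handed in; nothing more can be done
None
```

The blue mailer is tucked label up under the holder's arm, flat and square on the white pile and about 1 mm from the back stop; I handed the job in at about 13 s.

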